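Pack the home-visit case and draw out its telescopic handle

TASK

Pack the brown medicine bottle, the tablet carton and the fingertip pulse oximeter into the open compartment of the carry case, with the bottle standing upright on the compartment floor. Then squeeze the button fully in on the side of the case's handle and, keeping it squeezed, pull the handle straight up past its first stop to its second stop. Finish while still gripping the handle, button in, and holding it fully extended, since it slides back down by itself if let go; leave the other things on the trolley undisturbed.

Things in the scene. Friction and masses are not known exactly. Their poses are not given: they have to be found in the camera images.
- case: carry case, 200 (its x) by 280 (its y) by 60 to 70 mm high, fixed to the trolley top; origin at the centre of its underside. On the -y side is an open white compartment, 200 by 200 mm outside, centred 40 mm to -y of the origin, walls 5 mm thick and 60 mm high, floor 5 mm above the trolley top. On the +y side is a closed grey block, 80 mm wide in y and 70 mm high, from which the telescopic handle rises on two tubes
- tray_floor (a point): centre of the compartment's inner floor (5 mm above the trolley top); inner room is 190 by 190 mm; axes as the case's
- grip: the handle's grip: a black level bar, 140 mm long along the case's x, 28 mm wide in y, 28 mm high; origin at the bar's centre, axes as the case's. Handle down, the origin is 112 mm above the trolley top, 100 mm to +y of the case's origin; the bar's underside is 98 mm up, with 20 mm of free space under it on either side. Two steel tubes join it 50 mm either side of its middle. Take it from above at its middle, fingers closing along y, so that one finger squeezes the button
- button (a joint): spring button in the middle of the bar's -y face: grey, 44 mm long in x, 18 mm high, standing 7.5 mm proud of the face. Value 0 = out, 0.006 m = fully in (1.5 mm proud). It takes 2.5 to 5.5 N and springs out when let go. While it is in less than about 4 mm the handle is latched down
- upper_tube (a joint): extension of the upper tube section with the grip, straight up: 0 = down, 0.060 m = fully out. It comes out first (about 3 to 4 N, springs back); when it is out that is the first stop
- lower_tube (a joint): extension of the lower tube section, which carries the upper one: 0 = down, 0.060 m = fully out. It comes out only after the first stop, with a firmer pull (about 8 to 10 N, springs back); when it is out too that is the second stop, with the grip 120 mm above its lowest place
- vial: the brown glass bottle as a body (origin at the centre of its underside); see its centre
- vial_center (a point): centre, 39 mm up, of the small brown bottle with a black cap: round, 38 mm in diameter, 78 mm high, about 0.11 kg, standing on the trolley; z is its own axis
- carton: the tablet carton as a body (origin at the centre of its underside); see its centre
- carton_center (a point): centre, 42.5 mm up, of the tablet carton: white with a green band, 70 (its x) by 30 (its y) by 85 mm high, about 0.06 kg, standing on end; narrow across its y
- oximeter: the pulse oximeter as a body (origin at the centre of its underside); see its centre
- oximeter_center (a point): centre, 17 mm up, of the pulse oximeter: a white clam-shaped block with a dark screen on top, 60 (its x) by 32 (its y) by 34 mm high, about 0.06 kg; narrow across its y
- flask: bystander: tall white plastic bottle, 60 mm in diameter, 170 mm high, origin under its centre
- drum: bystander: lidded steel dressing drum, 146 mm in diameter, 170 mm high, origin under its centre
- dish: bystander: open steel instrument tray with scissors and forceps, 110 (x) by 220 (y) by 35 mm high, origin under its centre
There are look-alikes about, which are no part of the job. What is shaped like the oximeter but blue or turquoise is not meant.

How it is judged:
On the way, in this order (a step that is already met when the one before it is completed fails the run):
1. bottle (upright), carton and oximeter lie in the compartment, let go and still, the handle still down (x of vial_center in the frame of case between -0.095 and 0.095 m and y of vial_center in the frame of case between -0.135 and 0.055 m and z of vial_center in the frame of case between 0.005 and 0.052 m and x of carton_center in the frame of case between -0.095 and 0.095 m and y of carton_center in the frame of case between -0.135 and 0.055 m and z of carton_center in the frame of case between 0.005 and 0.075 m and x of oximeter_center in the frame of case between -0.095 and 0.095 m and y of oximeter_center in the frame of case between -0.135 and 0.055 m and z of oximeter_center in the frame of case between 0.005 and 0.05 m and angle between vial_center's own z axis and vertical below 0.2 rad and contact force between the fingers and vial below 0.2 N and contact force between the fingers and carton below 0.2 N and contact force between the fingers and oximeter below 0.2 N and linear speed of each of vial, carton, oximeter below 0.03 m/s and value of joint each of upper_tube, lower_tube below 0.01 m and value of joint button below 0.003 m), for 0.2 s.
2. the button is squeezed in with the handle still down (value of joint button above 0.004 m and value of joint upper_tube below 0.02 m and value of joint lower_tube below 0.01 m), for 0.05 s.
3. the handle has come up to its first stop (value of joint upper_tube above 0.054 m).
At the end, for the whole second after the job is handed in: The bottle stands upright (within 0.2 rad) on the compartment floor, carton and oximeter lie inside the compartment, all three still and not touched by the fingers; the fingers grip the handle (over 3 N) with the button in by more than 4 mm; both tube sections are out to within 6 mm of their stops (x of vial_center in the frame of case between -0.095 and 0.095 m and y of vial_center in the frame of case between -0.135 and 0.055 m and z of vial_center in the frame of case between 0.005 and 0.052 m and x of carton_center in the frame of case between -0.095 and 0.095 m and y of carton_center in the frame of case between -0.135 and 0.055 m and z of carton_center in the frame of case between 0.005 and 0.075 m and x of oximeter_center in the frame of case between -0.095 and 0.095 m and y of oximeter_center in the frame of case between -0.135 and 0.055 m and z of oximeter_center in the frame of case between 0.005 and 0.05 m and angle between vial_center's own z axis and vertical below 0.2 rad and contact force between the fingers and vial below 0.2 N and contact force between the fingers and carton below 0.2 N and contact force between the fingers and oximeter below 0.2 N and linear speed of each of vial, carton, oximeter below 0.03 m/s and value of joint each of upper_tube, lower_tube above 0.054 m and value of joint button above 0.004 m and contact force between the fingers and grip above 3 N); the arm keeps its last pose, push and grip.
It fails at once if a bystander is pushed more than 30 mm or tipped (distance of any of flask, drum, dish from where it was at the start of the episode above 0.03 m or angle between any of flask, drum, dish's own z axis and vertical above 0.3 rad).
It also fails if it takes over 72 s, if anything falls off the work surface, if the arm or the gripper's body presses on something with over 40 N, if the wrist force passes 120 N, or if a joint passes its speed limit or range.

ROBOT

A 7-joint arm with a two-finger parallel gripper is mounted at the origin on the work surface. World frame = base frame: x ahead of the robot, y to its left, z up, the work surface at z = 0. Lengths are in m, angles in rad, forces in N, time in s.
With the tool pointing down it reaches from about 0.4 to 0.85 m from the base axis. Payload 4.5 kg.
Tool frame: the origin (TCP) lies between the finger pads; the fingertips stand 19 mm ahead of it and the grasp point (between the pads) is the TCP (r.tips_ahead is the distance from the TCP to the fingertips, in m); z points along the fingers, y is the line along which they close (so a half turn about z gives the same grasp; the last joint's range is limited). The gripper opens to 88 mm and grips with 3 to 60 N. Pads are 18 mm wide; open, the fingers measure 123 mm over their backs; the gripper's body (75 mm by 187 mm) begins 45 mm behind the grasp point.
Start: joints at [-1.143, 0.689, -0.195, 1.565, 0.157, 0.902, -0.215], TCP at [0.24, 0.577, 0.258] pointing down, gripper open.
Joint ranges: [-3.01, 3.01], [-0.46, 2.08], [-1.47, 1.51], [0.13, 2.56], [-1, 4.14], [0.04, 2.09], [-2.66, 2.66]. Speed limits (rad/s): [2.57, 2.57, 3.14, 3.14, 3.14, 3.14, 3.14].

INTERFACE

Orientations are given as a unit quaternion [x, y, z, w].
In Python, from plant import r, cams, models gives the robot as it stands. The module is installed in compiled form; this text tells all that it offers.
- The arm moves only by the tool jog_arm, never from a script. Its arguments are lists of equal length, an entry for each row: "turn": the turn, a rotation vector about the tool's x, y, z in rad, a list of three; "translation": the shift along the tool's x, y, z in m, a list of three; "grip": the closure, from 0 (fully open) to 1 (shut). In form: {"turn": [[ax, ay, az], ...], "translation": [[tx, ty, tz], ...], "grip": [grip, ...]}. A call has 1 to 20 rows; each row is the pose to reach, as a shift and turn from the pose commanded when the call began, along the tool's axes at that moment; what a row does not reach only later rows make up. A row lasts 1/8 s, in which the tool goes at most 62.5 mm and 10.7 degrees, less where a joint would pass 70% of its speed; a pose out of reach is approached as far as the arm can. A call with a gripper value outside its range is refused whole. The fingers move at their own pace and stop on an object; "force" is the grip in N (left out, the last holds). Time passes only in rows, so rows that repeat a pose let the fingers close. It gives the time, the measured TCP pose, the force, the opening and the grip force at its end, in the units of the state.
- r.get_state(): the state, without advancing time (a new reading comes with each control period).
- cams.snapshot(name): name is "scene" or "side" or "wrist"; returns the picture (480x640x3 uint8, red, green, blue); there is no depth.
- cams.camera_params(name): a dict with "fx", "fy", "cx", "cy" (pixels), "eye" and "orientation" of the camera in the world. Camera axes: x right, y up, looking along -z (the intrinsics and any distortion apply to the point x, -y, -z); pixel columns grow to the right and rows downward; lengths in m; the calibration is good to about 2 mm. The wrist camera is an equidistant fisheye: a pixel r from the principal point sees the ray r / f radians off the axis. A picture is of the moment at which its call begins: read the wrist's pose just before it. camera_params takes no time and is no camera call; for the wrist camera it gives the pose at the moment of the call.
- r.finish_job(): hands the job in; it is judged then, once.
Trained networks look in the newest picture that a camera, given by its name, has taken for a name from the list of things; names that differ only in an ending like _2 or _b are one class to them, and where a whole thing is asked for, a point or a joint stands for the part that bears it (a point fixed in the world has none). Each returns a list of dicts, best first, with "p" (0 to 1); they miss things now and then, are a little off and sometimes report something else, mostly with a low value. They report only what shows in the picture. A call takes as long as a camera call. They do not tell look-alikes from the thing itself.
- models.find_in(camera, name): "position" ([x, y, z] in m, in world coordinates, good to about 4 mm: the middle of the surface that is visible of it).
- models.masks_of(camera, name): "pixels" (480x640 bool, what is visible of it).
- models.place_of(camera, name): "position" ([x, y, z] in m, in world coordinates, good to about 4 mm: a listed point, or the origin of a listed thing).
The state is a dict: "clock": time; "q": joint angles; "qd": joint speeds; "joint_torque": joint torques, N m; "tool_pos": TCP position; "eef_rot": TCP orientation; "contact_force": force on the tool from outside, world axes, zero at the start; "moment": the same for the moment, N m; "opening": opening from 0.0 (shut) to 1.0 (fully open); "finger_force": force on a finger pad.
Only numpy, scipy, OpenCV 4.12 (cv2) and the standard library are available. Lean on these libraries where they do the work, as an engineer would, in place of code of your own. Each camera call takes 0.05 s, during which the arm holds its last target. There are 200 camera calls.

## Working session

There is one attempt and no reset: what is moved stays moved. The work goes in short steps, Python scripts to look and compute and a tool call to move; the robot and the scene stay as the last step left them, time stands still between calls to the robot, and variables do not carry over. Pictures are saved under pics/ and viewed, at most 10 in all, crops included, and the job is handed in when it is done.

Besides the shell and the picture viewer there is one more tool, called after "Emit:" as name(argument=value, ...), one argument or row to a line, values as JSON. jog_arm: Moves the arm, as the interface text tells. Its arguments: {"type":"object","properties":{"turn":{"type":"array"},"translation":{"type":"array"},"grip":{"type":"array"},"force":{"type":"number"}},"required":["turn","translation","grip"]}

```bash
mkdir -p pics
cat > h.py <<'E'
from plant import r,cams,models
import numpy as np,cv2
from scipy.spatial.transform import Rotation as R
def snap(c,n):
    im=cams.snapshot(c); cv2.imwrite(f'pics/{n}.png',im[:,:,::-1]); return im
def tool(p):
    s=r.get_state(); return R.from_quat(s['eef_rot']).inv().apply(np.array(p)-s['tool_pos'])
def st():
    s=r.get_state(); print(round(s['clock'],2),np.round(s['tool_pos'],4),np.round(R.from_quat(s['eef_rot']).as_matrix(),3).tolist(),np.round(s['q'],2),s['opening'],s['finger_force'],np.round(s['contact_force'],1))
def proj(c,p):
    k=cams.camera_params(c); q=R.from_quat(k['orientation']).inv().apply(np.array(p)-k['eye'])
    return k['cx']+k['fx']*q[0]/-q[2], k['cy']+k['fy']*q[1]/q[2]
def ray(c,u,v,z):
    k=cams.camera_params(c); d=R.from_quat(k['orientation']).apply([(u-k['cx'])/k['fx'],-(v-k['cy'])/k['fy'],-1]); e=np.array(k['eye']); return e+d*(z-e[2])/d[2]
E
python3 - <<'E'
from h import *
st()
for c in ('scene','side'):
    snap(c,c+'0'); k=cams.camera_params(c); print(c,np.round(k['eye'],3),k['fx'])
    for n in ('case','tray_floor','grip','vial_center','carton_center','oximeter_center','flask','drum','dish'):
        print(n,[(np.round(d['position'],3).tolist(),round(d['p'],2),np.round(proj(c,d['position'])).tolist()) for d in models.place_of(c,n)])
st()
E
```

```text
0.0 [0.2396 0.5766 0.2569] [[-0.923, 0.384, -0.001], [0.384, 0.923, -0.002], [-0.0, -0.002, -1.0]] [-1.14  0.69 -0.19  1.57  0.16  0.9  -0.22] 1.000999714497879 0.0 [0.3 0.1 0.7]
scene [1.013 0.676 0.93 ] 456.78770927591546
case [([0.573, 0.216, -0.003], 0.83, [361.0, 313.0])]
tray_floor [([0.576, 0.176, 0.005], 0.65, [350.0, 301.0])]
grip [([0.581, 0.315, 0.115], 0.88, [391.0, 314.0])]
vial_center [([0.589, -0.165, 0.043], 0.55, [271.0, 215.0])]
carton_center [([0.477, -0.285, 0.044], 0.65, [281.0, 178.0])]
oximeter_center [([0.499, -0.046, 0.018], 0.81, [322.0, 232.0]), ([0.336, -0.253, 0.012], 0.6, [325.0, 174.0]), ([0.394, -0.031, 0.017], 0.55, [355.0, 219.0]), ([0.345, -0.152, 0.019], 0.54, [342.0, 190.0])]
flask [([0.718, -0.348, 0.002], 0.67, [203.0, 209.0])]
drum [([0.362, 0.475, -0.001], 0.58, [503.0, 342.0])]
dish [([0.773, -0.199, -0.002], 0.97, [209.0, 248.0])]
side [ 0.01  -0.558  0.751] 460.5281699081556
case [([0.58, 0.218, -0.0], 0.66, [272.0, 246.0])]
tray_floor [([0.576, 0.174, 0.004], 0.77, [282.0, 253.0]), ([0.48, -0.287, 0.044], 0.63, [404.0, 370.0])]
grip [([0.58, 0.311, 0.11], 0.63, [246.0, 197.0])]
vial_center [([0.591, -0.167, 0.04], 0.96, [391.0, 308.0])]
carton_center [([0.483, -0.284, 0.043], 0.8, [404.0, 369.0])]
oximeter_center [([0.336, -0.26, 0.016], 0.94, [340.0, 419.0]), ([0.442, -0.14, 0.017], 0.69, [333.0, 347.0]), ([0.339, -0.153, 0.019], 0.63, [299.0, 380.0]), ([0.391, -0.029, 0.016], 0.56, [278.0, 331.0])]
flask [([0.715, -0.354, 0.0], 0.76, [497.0, 336.0])]
drum [([0.358, 0.477, -0.006], 0.96, [148.0, 242.0]), ([0.58, 0.219, -0.003], 0.38, [273.0, 246.0])]
dish [([0.771, -0.194, -0.004], 0.68, [447.0, 288.0])]
1.0 [0.2398 0.5772 0.2577] [[-0.923, 0.384, -0.0], [0.384, 0.923, 0.0], [0.0, 0.0, -1.0]] [-1.14  0.69 -0.19  1.57  0.16  0.9  -0.22] 1.0002257070619431 0.0 [0.3 0.7 0.5]
```

View pics/side0.png

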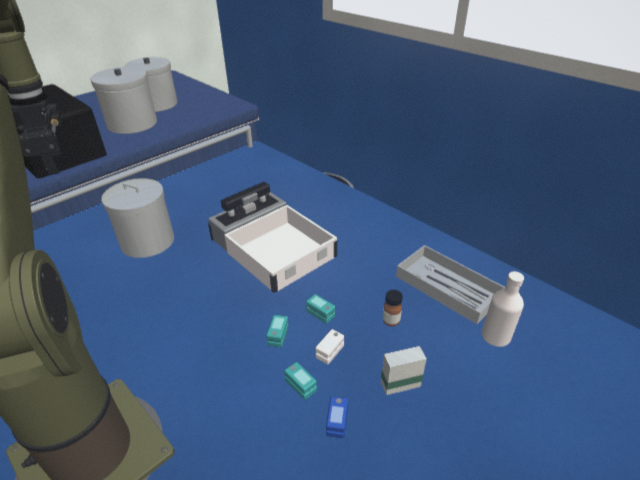

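View pics/scene0.png

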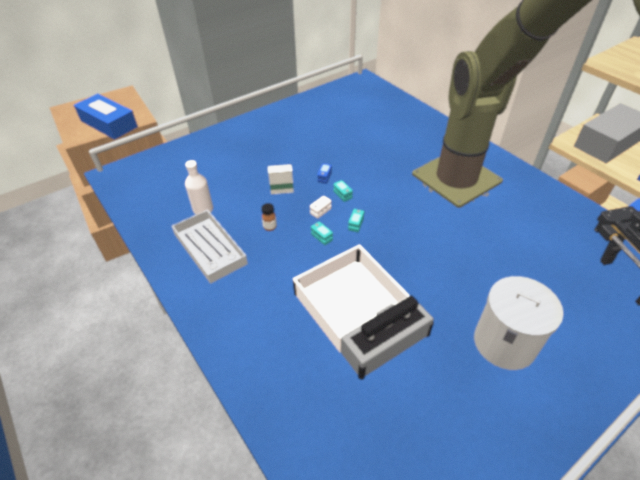

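The white oximeter is at side (330,346), i.e. about (0.442, -0.14). The bottle is at (392,308) and the carton at (404,367). The other four clams are turquoise or blue. Next I'll move over the three objects for a close look.

Emit:
jog_arm(
  turn=[
    [0,0,-0.4],
    [0,0,-0.4],
    [0,0,-0.4],
    [0,0,-0.4],
    [0,0,-0.4],
    [0,0,-0.4],
    [0,0,-0.4],
    [0,0,-0.4],
    [0,0,-0.4],
    [0,0,-0.4],
    [0,0,-0.4],
    [0,0,-0.4],
    [0,0,-0.4],
    [0,0,-0.4],
    [0,0,-0.4],
    [0,0,-0.4],
    [0,0,-0.4],
    [0,0,-0.4],
  ],
  translation=[
    [0,0,-0.06],
    [-0.5,-0.633,-0.073],
    [-0.5,-0.633,-0.073],
    [-0.5,-0.633,-0.073],
    [-0.5,-0.633,-0.073],
    [-0.5,-0.633,-0.073],
    [-0.5,-0.633,-0.073],
    [-0.5,-0.633,-0.073],
    [-0.5,-0.633,-0.073],
    [-0.5,-0.633,-0.073],
    [-0.5,-0.633,-0.073],
    [-0.5,-0.633,-0.073],
    [-0.5,-0.633,-0.073],
    [-0.5,-0.633,-0.073],
    [-0.5,-0.633,-0.073],
    [-0.5,-0.633,-0.073],
    [-0.5,-0.633,-0.073],
    [-0.5,-0.633,-0.073],
  ],
  grip=[0,0,0,0,0,0,0,0,0,0,0,0,0,0,0,0,0,0],
)

```text
clock: 3.25
tool_pos: [0.4587, -0.1979, 0.3309]
eef_rot: [-0.004, 1.0, 0.0, 0.0]
contact_force: [-0.3, -0.1, -0.1]
opening: 0.999
finger_force: 0.0
```

```bash
cat >> h.py <<'E'
def fray(u,v,z,k=None):
    k=k or cams.camera_params('wrist'); x=(np.asarray(u,float)-k['cx'])/k['fx']; y=(np.asarray(v,float)-k['cy'])/k['fy']
    t=np.hypot(x,y); s=np.sinc(t/np.pi)
    d=R.from_quat(k['orientation']).apply(np.stack([x*s,-y*s,-np.cos(t)],-1).reshape(-1,3)); e=np.array(k['eye'])
    return e+d*((z-e[2])/d[:,2])[:,None]
E
python3 - <<'E'
from h import *
st(); k=cams.camera_params('wrist'); print(k)
snap('wrist','w1')
for n in ('vial_center','carton_center','oximeter_center'):
    print(n,[(np.round(d['position'],3).tolist(),round(d['p'],2)) for d in models.place_of('wrist',n)])
E
```

```text
3.25 [ 0.4587 -0.1979  0.3309] [[-1.0, -0.009, 0.0], [-0.009, 1.0, 0.0], [-0.0, 0.0, -1.0]] [ 0.47  0.43 -0.24  1.83  0.13  0.89  1.76] 0.9987203572411811 0.0 [-0.3 -0.1 -0.1]
{'fx': 371.64829954431775, 'fy': 371.64829954431775, 'cx': 323.3913754285896, 'cy': 239.53578571483973, 'eye': array([ 0.39366189, -0.1994598 ,  0.45848579]), 'orientation': array([-0.09093397, -0.09163928,  0.70402352,  0.69834385])}
vial_center [([0.594, -0.168, 0.04], 0.92)]
carton_center [([0.475, -0.283, 0.042], 0.85)]
oximeter_center [([0.393, -0.03, 0.018], 0.98), ([0.335, -0.254, 0.02], 0.94), ([0.436, -0.132, 0.017], 0.88), ([0.501, -0.049, 0.017], 0.85), ([0.342, -0.151, 0.019], 0.55)]
```

View pics/w1.png

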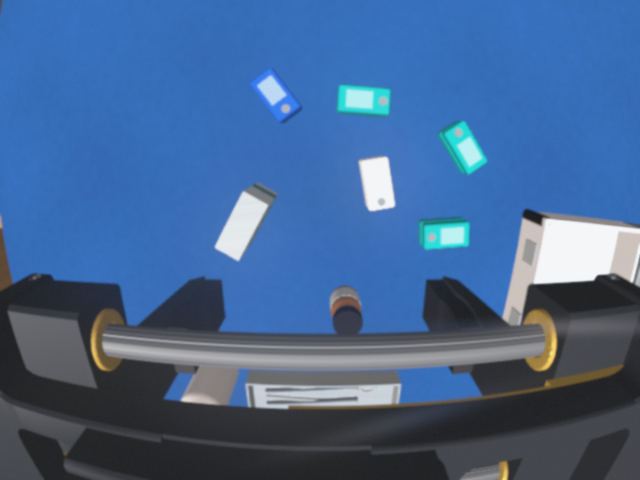

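```bash
cat > e.py <<'E'
from h import *
im=cv2.imread('pics/w1.png'); k=cams.camera_params('wrist')
g=cv2.cvtColor(im,cv2.COLOR_BGR2HSV)
for n,(u,v),z,t in (('carton',(244,222),.085,150),('oxi',(377,183),.034,150)):
    m=((g[:,:,1]<70)&(g[:,:,2]>t)).astype(np.uint8); _,lab=cv2.connectedComponents(m)
    vv,uu=np.nonzero(lab==lab[v,u]); P=fray(uu,vv,z,k)[:,:2]*1000
    rc=cv2.minAreaRect(P.astype(np.float32)); w=np.linalg.svd(P-P.mean(0),full_matrices=False)[2][0]
    print(n,len(uu),P.mean(0),rc,'long axis deg',np.degrees(np.arctan2(w[1],w[0])))
E
python3 e.py
python3 - <<'E'
from h import *
for uv in ((347,318),(346,322)): print(fray(*uv,.078))
# case edges from the scene camera: inner/outer compartment
m=models.masks_of('scene','grip')[0]; print(m['p'])
vv,uu=np.nonzero(m['pixels']); P=np.array([ray('scene',a,b,.126)[:2] for a,b in zip(uu,vv)])
w=np.linalg.svd(P-P.mean(0),full_matrices=False)[2][0]; print('grip',P.mean(0),np.degrees(np.arctan2(w[1],w[0])),cv2.minAreaRect((P*1000).astype(np.float32)))
E
```

```text
carton 1881 [ 478.02618195 -286.25998953] ((478.51483154296875, -286.225341796875), (31.39340591430664, 71.770751953125), 60.4871940612793) long axis deg -29.352109303269895
oxi 1567 [ 438.14074542 -138.53797829] ((438.643798828125, -138.3767852783203), (61.836612701416016, 35.18798828125), 10.801417350769043) long axis deg 11.561149423306274
[[ 0.58688246 -0.1721347   0.078     ]]
[[ 0.59206484 -0.17312191  0.078     ]]
0.79
grip [0.59271416 0.32013493] -1.7477908142637648 ((590.6824340820312, 318.71844482421875), (43.86520004272461, 141.5341796875), 87.81230926513672)
```

Emit:
jog_arm(
  turn=[
    [0,0,-0.187],
    [0,0,-0.187],
    [0,0,-0.187],
    [0,0,-0.187],
    [0,0,-0.187],
    [0,0,-0.187],
    [0,0,-0.187],
    [0,0,-0.187],
    [0,0,-0.187],
    [0,0,-0.187],
    [0,0,-0.187],
    [0,0,-0.187],
    [0,0,-0.187],
    [0,0,-0.187],
    [0,0,-0.187],
    [0,0,-0.187],
    [0,0,-0.187],
    [0,0,-0.187],
  ],
  translation=[
    [0.02,0.06,0.05],
    [0.02,0.06,0.11],
    [0.02,0.06,0.17],
    [0.02,0.06,0.23],
    [0.02,0.06,0.27],
    [0.02,0.06,0.306],
    [0.02,0.06,0.306],
    [0.02,0.06,0.306],
    [0.02,0.06,0.306],
    [0.02,0.06,0.306],
    [0.02,0.06,0.306],
    [0.02,0.06,0.306],
    [0.02,0.06,0.306],
    [0.02,0.06,0.29],
    [0.02,0.06,0.23],
    [0.02,0.06,0.17],
    [0.02,0.06,0.11],
    [0.02,0.06,0.11],
  ],
  grip=[0,0,0,0,0,0,0,0,1,1,1,1,1,1,1,1,1,1],
  force=15,
)

```text
clock: 5.75
tool_pos: [0.4399, -0.1394, 0.2241]
eef_rot: [-0.096, 0.995, -0.001, 0.003]
contact_force: [0.9, 0.8, -1.0]
opening: 0.361
finger_force: 15.0
```

```bash
python3 -c "
from h import *
st(); print(tool([.63,.18,.22]))"
```

```text
5.75 [ 0.4399 -0.1394  0.2241] [[-0.982, -0.191, 0.007], [-0.191, 0.982, -0.001], [-0.006, -0.002, -1.0]] [ 0.68  0.62 -0.75  2.07  0.67  0.7   1.26] 0.36090277492859996 14.995072335004807 [ 0.9  0.8 -1. ]
[-0.24761763  0.27725455  0.00513421]
```

Emit:
jog_arm(
  turn=[
    [0,0,0.227],
    [0,0,0.227],
    [0,0,0.227],
    [0,0,0.227],
    [0,0,0.227],
    [0,0,0.227],
    [0,0,0.227],
    [0,0,0.227],
    [0,0,0.227],
    [0,0,0.227],
    [0,0,0.227],
    [0,0,0.227],
    [0,0,0.227],
    [0,0,0.227],
    [0,0,0.227],
    [0,0,0.227],
    [0,0,0.227],
    [0,0,0.227],
    [0,0,0.227],
  ],
  translation=[
    [-0.248,0.277,0],
    [-0.248,0.277,0],
    [-0.248,0.277,0],
    [-0.248,0.277,0],
    [-0.248,0.277,0],
    [-0.248,0.277,0],
    [-0.248,0.277,0],
    [-0.248,0.277,0.04],
    [-0.248,0.277,0.09],
    [-0.248,0.277,0.14],
    [-0.248,0.277,0.18],
    [-0.248,0.277,0.191],
    [-0.248,0.277,0.191],
    [-0.248,0.277,0.191],
    [-0.248,0.277,0.191],
    [-0.248,0.277,0.15],
    [-0.248,0.277,0.09],
    [-0.248,0.277,0.03],
    [-0.248,0.277,-0.01],
  ],
  grip=[1,1,1,1,1,1,1,1,1,1,1,1,1,0.4,0.4,0.4,0.4,0.2,0],
)

```text
clock: 8.12
tool_pos: [0.629, 0.1804, 0.2339]
eef_rot: [0.017, 1.0, 0.001, 0.001]
contact_force: [0.5, 0.8, -0.2]
opening: 0.806
finger_force: 0.0
```

```bash
python3 -c "
from h import *
st(); print(tool([.478,-.286,.22])); snap('scene','s2')
for c in ('scene',): print([(d['position'],d['p']) for d in models.place_of(c,'oximeter_center')])"
```

```text
8.12 [0.629  0.1804 0.2339] [[-0.999, 0.034, 0.003], [0.034, 0.999, 0.001], [-0.003, 0.001, -1.0]] [-0.02  0.82 -0.65  1.48  0.54  1.02  0.74] 0.8056197436745124 0.0 [ 0.5  0.8 -0.2]
[ 0.13518894 -0.47127755  0.01286863]
[([0.394, -0.0295, 0.0144], 0.62), ([0.4989, -0.0468, 0.0198], 0.57), ([0.6276, 0.1815, 0.0239], 0.56)]
```

View pics/s2.png

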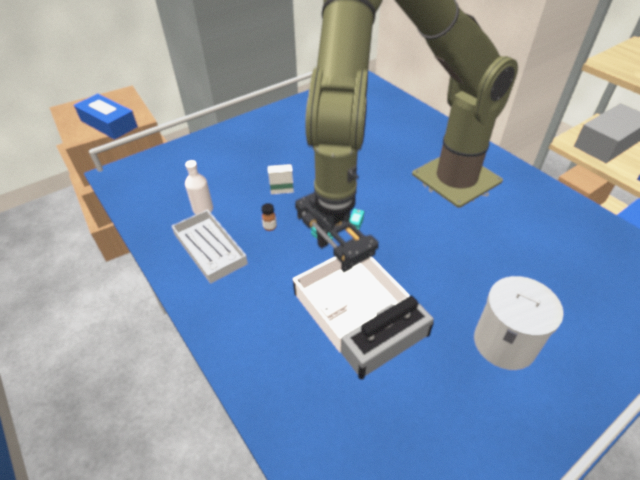

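Emit:
jog_arm(
  turn=[
    [0,0,0.479],
    [0,0,0.479],
    [0,0,0.479],
    [0,0,0.479],
    [0,0,0.479],
    [0,0,0.479],
    [0,0,0.479],
    [0,0,0.479],
    [0,0,0.479],
    [0,0,0.479],
    [0,0,0.479],
    [0,0,0.479],
    [0,0,0.479],
    [0,0,0.479],
    [0,0,0.479],
    [0,0,0.479],
    [0,0,0.479],
    [0,0,0.479],
    [0,0,0.479],
    [0,0,0.479],
  ],
  translation=[
    [0.135,-0.471,0],
    [0.135,-0.471,0],
    [0.135,-0.471,0],
    [0.135,-0.471,0],
    [0.135,-0.471,0],
    [0.135,-0.471,0],
    [0.135,-0.471,0],
    [0.135,-0.471,0],
    [0.135,-0.471,0.05],
    [0.135,-0.471,0.1],
    [0.135,-0.471,0.15],
    [0.135,-0.471,0.179],
    [0.135,-0.471,0.179],
    [0.135,-0.471,0.179],
    [0.135,-0.471,0.179],
    [0.135,-0.471,0.179],
    [0.135,-0.471,0.179],
    [0.135,-0.471,0.14],
    [0.135,-0.471,0.08],
    [0.135,-0.471,0.02],
  ],
  grip=[0,0,0,0,0,0,0,0,0,0,0,0,0,1,1,1,1,1,1,1],
  force=12,
)

```text
clock: 10.72
tool_pos: [0.4773, -0.2859, 0.2124]
eef_rot: [0.253, 0.967, 0.0, -0.0]
contact_force: [1.2, 0.2, 0.4]
opening: 0.231
finger_force: 0.0
```

```bash
python3 -c "
from h import *
st(); print(tool([.525,.13,.22]))"
```

```text
10.72 [ 0.4773 -0.2859  0.2124] [[-0.872, 0.49, -0.0], [0.49, 0.872, 0.0], [0.001, 0.0, -1.0]] [ 0.8   0.71 -0.58  1.81  0.53  0.78  1.  ] 0.23130013883417025 0.0 [1.2 0.2 0.4]
[ 0.16237927  0.38588208 -0.00739669]
```

```bash
python3 -c "
from h import *
st(); snap('side','d3'); snap('wrist','w3')
for c in ('wrist','side'):
  for n in ('carton_center','carton','vial_center'): print(c,n,[(np.round(d['position'],3),d['p']) for d in models.place_of(c,n)])
st()
a=cv2.imread('pics/d3.png');b=cv2.imread('pics/w3.png');cv2.imwrite('pics/c3.png',cv2.resize(np.hstack([a[150:450,200:600],b[:300,100:500]]),(800,300)))"
```

```text
10.72 [ 0.4773 -0.2859  0.2124] [[-0.872, 0.49, -0.0], [0.49, 0.872, 0.0], [0.001, 0.0, -1.0]] [ 0.8   0.71 -0.58  1.81  0.53  0.78  1.  ] 0.23130013883417025 0.0 [1.2 0.2 0.4]
wrist carton_center []
wrist carton [(array([ 0.479, -0.283, -0.001]), 0.7)]
wrist vial_center [(array([ 0.593, -0.168,  0.041]), 0.58)]
side carton_center [(array([ 0.481, -0.284,  0.044]), 0.64)]
side carton [(array([ 0.482, -0.287, -0.002]), 0.87)]
side vial_center [(array([ 0.59 , -0.167,  0.04 ]), 0.91)]
11.12 [ 0.4767 -0.2858  0.2092] [[-0.871, 0.49, -0.003], [0.49, 0.871, 0.001], [0.003, -0.0, -1.0]] [ 0.8   0.72 -0.58  1.81  0.53  0.78  1.  ] 0.0072106232291616204 0.0 [ 0.3 -0.2 -0.5]
```

View pics/c3.png

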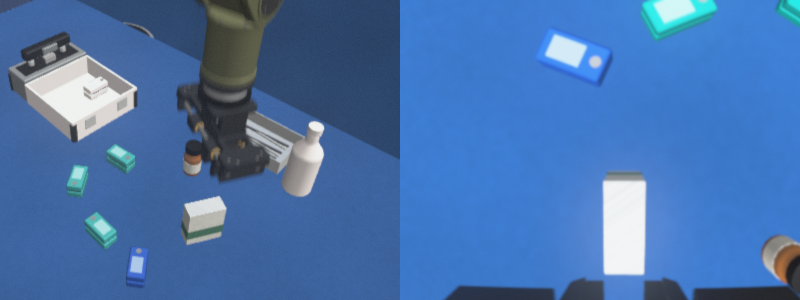

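The carton is standing untouched at side-crop (204,220). The fingers hadn't finished closing before the lift, since they move about 10 mm per row. I'll repeat with more closing time.

Emit:
jog_arm(
  turn=[
    [0,0,0],
    [0,0,0],
    [0,0,0],
    [0,0,0],
    [0,0,0],
    [0,0,0],
    [0,0,0],
    [0,0,0],
    [0,0,0],
    [0,0,0],
    [0,0,0],
    [0,0,0],
    [0,0,0],
    [0,0,0],
    [0,0,0],
    [0,0,0],
    [0,0,0],
    [0,0,0],
  ],
  translation=[
    [0,0,0],
    [0,0,0],
    [0,0,0],
    [0,0,0],
    [0,0,0],
    [0,0,0.05],
    [0,0,0.1],
    [0,0,0.14],
    [0,0,0.158],
    [0,0,0.158],
    [0,0,0.158],
    [0,0,0.158],
    [0,0,0.158],
    [0,0,0.158],
    [0,0,0.158],
    [0,0,0.12],
    [0,0,0.06],
    [0,0,0],
  ],
  grip=[0.3,0.3,0.3,0.3,0.3,0.3,0.3,0.3,0.3,1,1,1,1,1,1,1,1,1],
  force=12,
)

```text
clock: 13.38
tool_pos: [0.4771, -0.286, 0.2124]
eef_rot: [0.254, 0.967, 0.0, -0.0]
contact_force: [1.8, -0.2, -0.0]
opening: 0.341
finger_force: 12.0
```

```bash
python3 -c "
from h import *
st(); print(tool([.525,.13,.22]))"
```

```text
13.38 [ 0.4771 -0.286   0.2124] [[-0.871, 0.491, -0.001], [0.491, 0.871, 0.001], [0.001, 0.0, -1.0]] [ 0.8   0.71 -0.59  1.81  0.54  0.79  0.99] 0.3413209117705216 12.000454341759905 [ 1.8 -0.2 -0. ]
[ 0.16235342  0.38599139 -0.00743534]
```

Emit:
jog_arm(
  turn=[
    [0,0,-0.479],
    [0,0,-0.479],
    [0,0,-0.479],
    [0,0,-0.479],
    [0,0,-0.479],
    [0,0,-0.479],
    [0,0,-0.479],
    [0,0,-0.479],
    [0,0,-0.479],
    [0,0,-0.479],
    [0,0,-0.479],
    [0,0,-0.479],
    [0,0,-0.479],
    [0,0,-0.479],
    [0,0,-0.479],
    [0,0,-0.479],
    [0,0,-0.479],
    [0,0,-0.479],
    [0,0,-0.479],
  ],
  translation=[
    [0.162,0.386,0],
    [0.162,0.386,0],
    [0.162,0.386,0],
    [0.162,0.386,0],
    [0.162,0.386,0],
    [0.162,0.386,0],
    [0.162,0.386,0],
    [0.162,0.386,0],
    [0.162,0.386,0.05],
    [0.162,0.386,0.1],
    [0.162,0.386,0.14],
    [0.162,0.386,0.151],
    [0.162,0.386,0.151],
    [0.162,0.386,0.151],
    [0.162,0.386,0.151],
    [0.162,0.386,0.151],
    [0.162,0.386,0.11],
    [0.162,0.386,0.05],
    [0.162,0.386,0],
  ],
  grip=[1,1,1,1,1,1,1,1,1,1,1,1,1,0.4,0.4,0.4,0.4,0.4,0.4],
)

```text
clock: 15.75
tool_pos: [0.5258, 0.1299, 0.2129]
eef_rot: [0.017, 1.0, 0.0, 0.0]
contact_force: [1.4, -0.2, 0.3]
opening: 0.602
finger_force: 0.0
```

```bash
python3 -c "
from h import *
st(); print(tool([.591,-.168,.055]))
print([(d['position'],d['p']) for d in models.place_of('wrist','vial_center')]) if 0 else None"
```

```text
15.75 [0.5258 0.1299 0.2129] [[-0.999, 0.033, 0.001], [0.033, 0.999, 0.001], [-0.001, 0.001, -1.0]] [ 0.07  0.71 -0.67  1.85  0.61  0.79  0.61] 0.6017819328850651 0.0 [ 1.4 -0.2  0.3]
[-0.075008   -0.29567493  0.1578047 ]
```

Emit:
jog_arm(
  turn=[
    [0,0,0],
    [0,0,0],
    [0,0,0],
    [0,0,0],
    [0,0,0],
    [0,0,0],
    [0,0,0],
    [0,0,0],
    [0,0,0],
    [0,0,0],
    [0,0,0],
    [0,0,0],
    [0,0,0],
    [0,0,0],
    [0,0,0],
    [0,0,0],
    [0,0,0],
    [0,0,0],
  ],
  translation=[
    [-0.075,-0.295,0],
    [-0.075,-0.295,0],
    [-0.075,-0.295,0],
    [-0.075,-0.295,0],
    [-0.075,-0.295,0],
    [-0.075,-0.295,0],
    [-0.075,-0.295,0.05],
    [-0.075,-0.295,0.1],
    [-0.075,-0.295,0.15],
    [-0.075,-0.295,0.168],
    [-0.075,-0.295,0.168],
    [-0.075,-0.295,0.168],
    [-0.075,-0.295,0.168],
    [-0.075,-0.295,0.168],
    [-0.075,-0.295,0.168],
    [-0.075,-0.295,0.168],
    [-0.075,-0.295,0.168],
    [-0.075,-0.295,0.14],
  ],
  grip=[0.1,0.1,0.1,0.1,0.1,0.1,0.1,0.1,0.1,0.1,0.1,1,1,1,1,1,1,1],
  force=15,
)

```text
clock: 18.0
tool_pos: [0.589, -0.1675, 0.069]
eef_rot: [0.017, 1.0, 0.0, -0.002]
contact_force: [-0.1, 0.6, -1.6]
opening: 0.425
finger_force: 15.0
```

```bash
python3 -c "
from h import *
st(); print(tool([.612,.118,.21]))"
```

```text
18.0 [ 0.589  -0.1675  0.069 ] [[-0.999, 0.034, -0.005], [0.034, 0.999, 0.001], [0.005, 0.001, -1.0]] [ 0.51  0.99 -0.57  1.71  0.79  0.69  1.05] 0.4248861371239571 15.000004204921424 [-0.1  0.6 -1.6]
[-0.01270676  0.28613186 -0.14091985]
```

Emit:
jog_arm(
  turn=[
    [0,0,0],
    [0,0,0],
    [0,0,0],
    [0,0,0],
    [0,0,0],
    [0,0,0],
    [0,0,0],
    [0,0,0],
    [0,0,0],
    [0,0,0],
    [0,0,0],
    [0,0,0],
    [0,0,0],
    [0,0,0],
    [0,0,0],
    [0,0,0],
    [0,0,0],
    [0,0,0],
    [0,0,0],
    [0,0,0],
  ],
  translation=[
    [0,0,-0.06],
    [0,0,-0.12],
    [-0.012,0.06,-0.13],
    [-0.012,0.12,-0.13],
    [-0.012,0.18,-0.13],
    [-0.012,0.24,-0.13],
    [-0.012,0.286,-0.13],
    [-0.012,0.286,-0.13],
    [-0.012,0.286,-0.08],
    [-0.012,0.286,-0.03],
    [-0.012,0.286,0.01],
    [-0.012,0.286,0.021],
    [-0.012,0.286,0.021],
    [-0.012,0.286,0.021],
    [-0.012,0.286,0.021],
    [-0.012,0.286,0.021],
    [-0.012,0.286,0.021],
    [-0.012,0.286,-0.03],
    [-0.012,0.286,-0.09],
    [-0.012,0.286,-0.14],
  ],
  grip=[1,1,1,1,1,1,1,1,1,1,1,1,1,1,0.4,0.4,0.4,0.4,0.2,0],
)

```text
clock: 20.5
tool_pos: [0.6125, 0.1173, 0.2127]
eef_rot: [0.017, 1.0, -0.0, 0.0]
contact_force: [0.3, -0.1, -0.6]
opening: 0.803
finger_force: 0.0
```

Run:
```python
from h import *
st(); print(tool([.58,.314,.2]))
k=cams.camera_params('wrist'); im=snap('wrist','w4'); print(k['eye'])
for n in ('vial_center','carton_center','oximeter_center','grip','case','tray_floor'):
    print(n,[(np.round(d['position'],3).tolist(),round(d['p'],2)) for d in models.place_of('wrist',n)])
```

```text
20.5 [0.6125 0.1173 0.2127] [[-0.999, 0.034, 0.0], [0.034, 0.999, -0.001], [-0.0, -0.001, -1.0]] [ 0.09  0.81 -0.67  1.6   0.59  0.94  0.75] 0.8034871639182114 0.0 [ 0.3 -0.1 -0.6]
[0.03914831 0.1954517  0.01262336]
[0.54746856 0.11868073 0.34034565]
vial_center [([0.616, 0.116, 0.048], 0.58), ([0.573, 0.175, 0.004], 0.23)]
carton_center [([0.359, 0.476, -0.0], 0.71)]
oximeter_center [([0.628, 0.177, 0.022], 0.92), ([0.499, -0.05, 0.02], 0.66), ([0.335, -0.253, 0.015], 0.66)]
grip [([0.58, 0.314, 0.115], 0.79)]
case [([0.576, 0.21, -0.001], 0.92)]
tray_floor [([0.576, 0.175, 0.006], 0.78), ([0.626, 0.18, 0.022], 0.59), ([0.615, 0.117, 0.003], 0.39)]
```

View pics/w4.png

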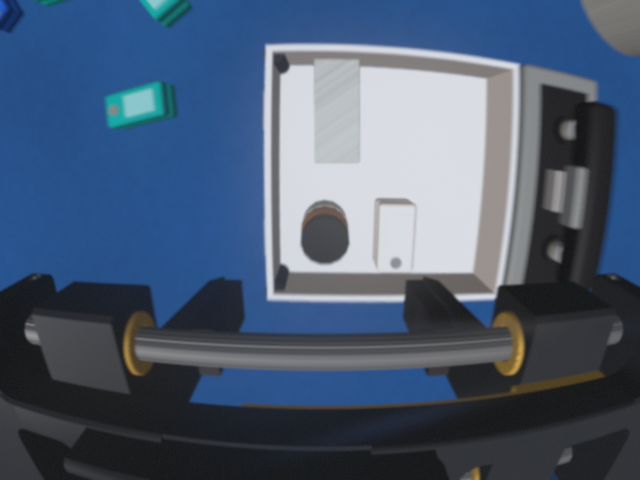

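Carton (337,112), bottle cap (324,232) and oximeter (396,235) are all standing in the compartment. The handle button is at (575,197).

Run:
```python
from h import *
print(fray([575,568,556],[197,130,252],.112)); print(fray([600,595],[103,285],.126))
print(tool([.58,.313,.112]))
```

```text
[[0.58019584 0.29788319 0.112     ]
 [0.53274188 0.288653   0.112     ]
 [0.62078857 0.28495995 0.112     ]]
[[0.51192819 0.30853842 0.126     ]
 [0.64424263 0.31898851 0.126     ]]
[0.03781788 0.19498891 0.09673069]
```

Emit:
jog_arm(
  turn=[
    [0,0,0],
    [0,0,0],
    [0,0,0],
    [0,0,0],
    [0,0,0],
    [0,0,0],
    [0,0,0],
    [0,0,0],
    [0,0,0],
    [0,0,0],
    [0,0,0],
    [0,0,0],
    [0,0,0],
    [0,0,0],
    [0,0,0],
    [0,0,0],
    [0,0,0],
    [0,0,0],
  ],
  translation=[
    [0.038,0.06,0],
    [0.038,0.12,0],
    [0.038,0.17,0],
    [0.038,0.195,0],
    [0.038,0.195,0],
    [0.038,0.195,0.04],
    [0.038,0.195,0.075],
    [0.038,0.195,0.099],
    [0.038,0.195,0.099],
    [0.038,0.195,0.099],
    [0.038,0.195,0.099],
    [0.038,0.195,0.099],
    [0.038,0.195,0.099],
    [0.038,0.195,0.099],
    [0.038,0.195,0.099],
    [0.038,0.195,0.099],
    [0.038,0.195,0.099],
    [0.038,0.195,0.099],
  ],
  grip=[0,0,0,0,0,0,0,0,0,1,1,1,1,1,1,1,1,1],
  force=40,
)

```text
clock: 23.1
tool_pos: [0.5813, 0.3136, 0.1117]
eef_rot: [0.017, 1.0, -0.0, 0.0]
contact_force: [0.7, -2.8, 1.4]
opening: 0.324
finger_force: 40.0
```

```bash
python3 -c "
from h import *
st()"
```

```text
23.1 [0.5813 0.3136 0.1117] [[-0.999, 0.034, 0.0], [0.034, 0.999, -0.001], [-0.0, -0.001, -1.0]] [-0.27  0.97 -0.58  1.54  0.66  0.83  0.43] 0.3243383853176325 39.992605447769165 [ 0.7 -2.8  1.4]
```

The opening of 28.5 mm means the button is fully in. Pulling straight up.

Emit:
jog_arm(
  turn=[
    [0,0,0],
    [0,0,0],
    [0,0,0],
    [0,0,0],
    [0,0,0],
    [0,0,0],
    [0,0,0],
    [0,0,0],
    [0,0,0],
    [0,0,0],
    [0,0,0],
    [0,0,0],
    [0,0,0],
    [0,0,0],
    [0,0,0],
    [0,0,0],
    [0,0,0],
  ],
  translation=[
    [0,0,-0.01],
    [0,0,-0.02],
    [0,0,-0.03],
    [0,0,-0.04],
    [0,0,-0.05],
    [0,0,-0.06],
    [0,0,-0.06],
    [0,0,-0.07],
    [0,0,-0.08],
    [0,0,-0.09],
    [0,0,-0.1],
    [0,0,-0.11],
    [0,0,-0.116],
    [0,0,-0.12],
    [0,0,-0.122],
    [0,0,-0.122],
    [0,0,-0.122],
  ],
  grip=[1,1,1,1,1,1,1,1,1,1,1,1,1,1,1,1,1],
)

```text
clock: 25.22
tool_pos: [0.5809, 0.3136, 0.2321]
eef_rot: [0.017, 1.0, -0.001, -0.001]
contact_force: [3.0, -2.8, -17.3]
opening: 0.323
finger_force: 40.0
```

```bash
python3 -c "
from h import *
st(); snap('side','d5')
for n in ('grip','vial_center','carton_center','oximeter_center'): print(n,[(np.round(d['position'],3).tolist(),round(d['p'],2)) for d in models.place_of('side',n)])
st()"
```

```text
25.23 [0.5809 0.3136 0.2321] [[-0.999, 0.034, -0.001], [0.034, 0.999, -0.001], [0.001, -0.001, -1.0]] [-0.24  0.83 -0.66  1.46  0.55  1.04  0.52] 0.32270107470041565 40.0110943056643 [  3.   -2.8 -17.3]
grip [([0.581, 0.314, 0.23], 0.76)]
vial_center []
carton_center [([0.529, 0.13, 0.047], 0.93)]
oximeter_center [([0.499, -0.046, 0.013], 0.88), ([0.39, -0.027, 0.014], 0.7), ([0.63, 0.174, 0.02], 0.61), ([0.333, -0.257, 0.017], 0.61), ([0.337, -0.15, 0.018], 0.58)]
25.48 [0.581  0.3136 0.2321] [[-0.999, 0.034, -0.001], [0.034, 0.999, -0.001], [0.001, -0.001, -1.0]] [-0.24  0.83 -0.66  1.46  0.55  1.04  0.52] 0.3235877709081813 40.01100244000554 [  3.8  -2.  -16.9]
```

View pics/d5.png

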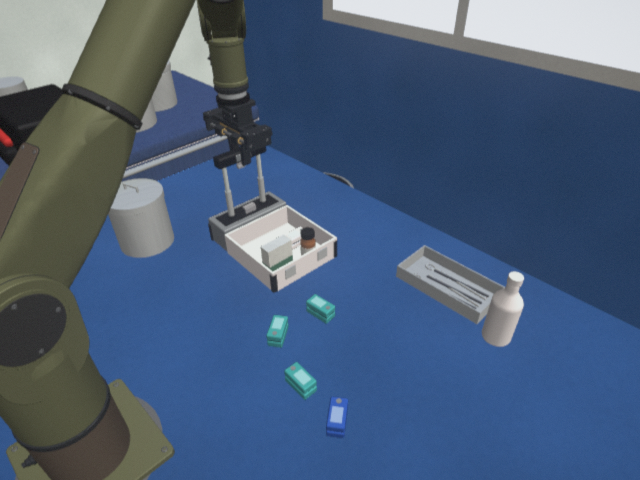

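The handle is fully up, with the grip bar at (243,158). The measured rise is 120.4 mm and the pull is 17 N, which means it is on the second stop. The three items are in the compartment, so I'm handing in.

```bash
python3 -c "
from h import *
print(r.finish_job())"
```

```text
the job is handed in; nothing more can be done
None
```

The bottle, carton and oximeter are in the compartment with the bottle upright, and the handle is held at its second stop with the button in; I handed the job in at about 25.5 s, and no verdict came back.

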